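# Tip a culture flask and clamp it on the shaker

### The arm

A 7-joint arm with a two-finger parallel gripper is mounted at the origin on the work surface. World frame = base frame: x ahead of the robot, y to its left, z up, the work surface at z = 0. Lengths are in m, angles in rad, forces in N, time in s.
With the tool pointing down it reaches from about 0.4 to 0.85 m from the base axis. Payload 6.9 kg.
Tool frame: the origin (TCP) lies at the very end of the fingers, on their centre line; the grasp point (between the pads) lies 19 mm behind it; z points along the fingers, y is the line along which they close (so a half turn about z gives the same grasp; the last joint's range is limited). The gripper opens to 85 mm and grips with 20 to 120 N. Pads are 22 mm wide; open, the fingers measure 114 mm over their backs; the gripper's body (76 mm by 85 mm) begins 54 mm behind the grasp point. The pads swing forward as they close: fully open they stand 13 mm farther back than shut.
Start: joints at [1.236, 0.507, -0.238, 1.5, 0.126, 1.149, -0.155], TCP at [0.267, -0.565, 0.231] pointing down, gripper open.
Joint ranges: [-3.08, 3.08], [-0.24, 2.05], [-1.43, 1.35], [0, 2.5], [-1.52, 4.66], [0.17, 1.96], [-2.89, 2.89]. Speed limits (rad/s): [2.39, 2.39, 3.14, 3.14, 3.14, 3.14, 3.14].

### API

Orientations are given as a unit quaternion [x, y, z, w].
In Python, from rig import robot, capture, ticket, nets gives the robot as it stands. The module is installed in compiled form; this text tells all that it offers.
- The arm moves only by the tool step_arm, never from a script. Its argument "targets" is a list of rows, each an object with "xyz": the shift along the tool's x, y, z each as a share of 0.15 m, from -1 to 1, a list of three; "turn": the turn, a rotation vector about the tool's x, y, z each as a share of pi rad, from -1 to 1, a list of three; "grip": the closure, from 0 (fully open) to 1 (shut). In form: [{"xyz": [x, y, z], "turn": [wx, wy, wz], "grip": grip}, ...]. A call has 1 to 10 rows; each row is the pose to reach, as a shift and turn from the pose commanded when the call began, along the tool's axes at that moment, turning the shorter way round; what a row does not reach only later rows make up. A row lasts 1/12 s, in which the tool goes at most 41.7 mm and 7.16 degrees, less where a joint would pass 70% of its speed; a pose out of reach is approached as far as the arm can. A call with a number of a shift or a turn outside -1 to 1 is refused whole. A call with a gripper value outside its range is refused whole. The fingers move at their own pace and stop on an object; "force" is the grip in N (left out, the last holds). Time passes only in rows, so rows that repeat a pose let the fingers close. It gives the time, the measured TCP pose, the force, the opening and the grip force at its end, in the units of the state.
- robot.observe(): the state, without advancing time (a new reading comes with each control period).
- capture(name): name is "scene" or "side" or "wrist"; returns a dict with "frame" (420x560x3 uint8, red, green, blue), "vertical_fov" (degrees; the focal length in pixels is half the picture's height over the tangent of half this angle, whatever the lens; pixels are square), "cx", "cy" (the principal point, pixels), "k1" (the pictures are not rectified: a ray, as slopes to the right and down, at radius r is drawn at 1 + k1 r^2 times it, then the intrinsics apply), "view" (4x4, takes a point from world to camera coordinates); the wrist camera has in their place "tool_from_camera" (4x4, takes a point from camera to tool coordinates, whose origin is the TCP and whose axes are the flange's). Camera axes: x right, y up, looking along -z (the intrinsics and any distortion apply to the point x, -y, -z); pixel columns grow to the right and rows downward; lengths in m; the calibration is good to about 2 mm. A picture is of the moment at which its call begins: read the wrist's pose just before it. There is no depth.
- ticket.sign_off(): hands the job in; it is judged then, once.
Trained networks look in a picture, given as the dict that the camera call returned (one of the last four; its "shot" number tells which), for a name from the list of things; names that differ only in an ending like _2 or _b are one class to them, and where a whole thing is asked for, a point or a joint stands for the part that bears it (a point fixed in the world has none). Each returns a list of dicts, best first, with "score" (0 to 1); they miss things now and then, are a little off and sometimes report something else, mostly with a low value. They report only what shows in the picture. A call takes as long as a camera call. They do not tell look-alikes from the thing itself.
- nets.recognise(query, picture): "point" ([column, row] in pixels, amid what is visible of it).
- nets.outline_of(query, picture): "pixels" (420x560 bool, what is visible of it) and "point" ([column, row] in pixels, amid what is visible of it).
The state is a dict: "clock": time; "joint_positions": joint angles; "joint_vel": joint speeds; "joint_torque": joint torques, N m; "tcp_pos": TCP position; "ee_rot": TCP orientation; "ft_force": force on the tool from outside, world axes, zero at the start; "torque": the same for the moment, N m; "finger_gap": finger opening in m; "grasp_force": force on a finger pad.
Only numpy, scipy, OpenCV 4.12 (cv2) and the standard library are available. Lean on these libraries where they do the work, as an engineer would, in place of code of your own. Each camera call takes 0.05 s, during which the arm holds its last target. There are 200 camera calls.

### The job

Lift the larger of the two culture flasks off the bench mat, raise its cap end to 40 degrees above level without rolling it to the side (and never steeper than 60), hold it still there in the air for a good second, and bring it back level before you put it down. Then set it down flat, without dropping it, in the bay on the shaker platform, cap pointing away from the control panel, let go, and swing the hold-down bar over it until the bar rests fully down in its catch. Leave the small flask, the bottle and the tip box where they stand.

Things in the scene. Friction and masses are not known exactly. Their poses are not given: they have to be found in the camera images.
- flask: The larger culture flask (to handle): closed, rigid, white plastic, lying flat. Body 100 x 56 wide x 40 high, then shoulder, neck and round blue cap (30 diameter) to its +x; 147 overall. Origin: centre of the underside of the body; x to the cap (body x -50 to 50, cap to 97), z up. About 0.18 kg, centre of mass about 10 mm towards the cap. Can be gripped across its 56 mm width from above.
- flask_cap (a point): Outer end of the large flask's cap, on its axis, 97 mm ahead of the flask's origin and 24 above its underside.
- small_flask: The smaller culture flask, same shape and materials, body 70 x 42 x 28, 106 overall, lying beside the large one on the same dark rubber mat (4 thick), cap to its +x. Leave alone. Origin: centre of the underside of its body.
- bottle: White upright bottle with a blue cap, 60 diameter, 160 high, loose, standing on the bench between mat and shaker. Leave alone. Origin: centre of its underside.
- tip_box: Closed blue pipette-tip box with a grey lid, 112 x 77 x 63 high, loose on the bench. Leave alone. Origin: centre of its underside.
- shaker: White bench shaker, fixed, 260 (x) x 220 (y) x 80 high to its dark platform's top. Control panel on its -x face. Origin: centre of its underside on the bench, z up. On the platform: the bay; the bar's hinge bracket (60 high, |x| under 15, y 70 to 86); a fork-shaped catch (56 high, |x| under 15, y -78 to -70).
- bay (a point): Centre of the bay's floor on the platform, 80 above the shaker's origin; axes as the shaker's. The flask's origin belongs here, its x along +x (cap away from the panel). 12 mm high aluminium stops leave 8 mm of play round the flask, at the ends at |x|=58 (+x end open in the middle for the neck), at the sides at |y|=36 only for |x| 33 to 51, so fingers fit beside the body's middle.
- hold_bar (a joint): Angle of the steel hold-down bar, rad: 0 = fully down in the catch (its stop), grows as it opens up and over; 1.57 = upright, at most 2.4 (leaning out to the shaker's +y). Starts open. Stiff hinge (friction about 0.11 N m): it stays where it is left.
- hold_bar_hinge (a point): Point on the bar's hinge axis, fixed to the shaker at x=0, y=+78, 52 above the platform. The axis runs along the shaker's x. The bar is a round rod 12 thick, 166 long from the axis; closed it runs along the shaker's -y, its underside 46 above the platform, across the middle of the flask.
- hold_bar_grip (a point): Middle of the grip: at the bar's free end a 12 mm rod turns off parallel to the hinge axis, 60 long towards the shaker's -x; this point is on it, 38 from the bar. At bar angle a it lies, from point hold_bar_hinge in shaker axes, at x=-38, y=-166 cos a, z=166 sin a. It can be pinched from above, fingers either side in y, and turns between them as the bar swings.
Not all that is in view belongs to the job. What is shaped like the flask but green is not meant.

How it is judged:
On the way, in this order (a step that is already met when the one before it is completed fails the run):
1. the large flask is held in the air with its cap end 40 degrees (within 8) above level, not rolled sideways (within 9 degrees), still, for 0.8 s (angle between flask's own x axis and vertical between 0.733 and 1.012 rad and angle between flask's own y axis and vertical between 1.41 and 1.73 rad and height (world z) of flask above 0.07 m and angular speed of flask below 0.3 rad/s and contact force between the fingers and flask above 0.5 N), for 0.8 s.
2. it is level again (within 8 degrees) while still held (angle between flask's own z axis and vertical below 0.14 rad and contact force between the fingers and flask above 0.5 N), for 0.15 s.
3. it lies flat in the shaker's bay, cap away from the panel, let go, the bar still open (x of flask in the frame of bay between -0.014 and 0.014 m and y of flask in the frame of bay between -0.014 and 0.014 m and z of flask in the frame of bay between -0.005 and 0.005 m and angle between the x axis of flask and the x axis of shaker, either way round below 0.2 rad and x of flask_cap in the frame of bay above 0.05 m and angle between flask's own z axis and vertical below 0.07 rad and contact force between the fingers and flask below 0.3 N and value of joint hold_bar above 0.5 rad), for 0.2 s.
At the end, for the whole second after the job is handed in: Large flask flat and still in the bay (within 14 mm of its centre each way, floor height within 5 mm, 0.2 rad of turn, 0.07 rad of tilt), cap to the shaker's +x; bar down in its catch (under 0.06 rad); small flask, bottle and tip box within 25 mm of their starts (x of flask in the frame of bay between -0.014 and 0.014 m and y of flask in the frame of bay between -0.014 and 0.014 m and z of flask in the frame of bay between -0.005 and 0.005 m and angle between the x axis of flask and the x axis of shaker, either way round below 0.2 rad and x of flask_cap in the frame of bay above 0.05 m and angle between flask's own z axis and vertical below 0.07 rad and value of joint hold_bar below 0.06 rad and linear speed of flask below 0.02 m/s and distance of each of small_flask, bottle, tip_box from where it was at the start of the episode below 0.025 m); the robot touches nothing.
It fails at once if the large flask is tipped more than 60 degrees from level (angle between flask's own z axis and vertical above 1.05 rad).
It fails at once if the large flask is let go in the air, more than 20 mm above the platform's level (z of flask in the frame of bay above 0.02 m and contact force between the fingers and flask below 0.05 N).
It fails at once if the small flask is moved more than 25 mm or tipped over (distance of small_flask from where it was at the start of the episode above 0.025 m or angle between small_flask's own z axis and vertical above 0.35 rad).
It fails at once if the bottle is moved more than 25 mm or tipped over (distance of bottle from where it was at the start of the episode above 0.025 m or angle between bottle's own z axis and vertical above 0.35 rad).
It fails at once if the tip box is moved more than 25 mm or tipped over (distance of tip_box from where it was at the start of the episode above 0.025 m or angle between tip_box's own z axis and vertical above 0.35 rad).
It also fails if it takes over 67 s, if anything falls off the work surface, if the arm or the gripper's body presses on something with over 40 N, if the wrist force passes 120 N, or if a joint passes its speed limit or range.

## Working session

There is one attempt and no reset: what is moved stays moved. The work goes in short steps, Python scripts to look and compute and a tool call to move; the robot and the scene stay as the last step left them, time stands still between calls to the robot, and variables do not carry over. Pictures are saved under pics/ and viewed, at most 10 in all, crops included, and the job is handed in when it is done.

Besides the shell and the picture viewer there is one more tool, called after "Emit:" as name(argument=value, ...) on one line, values as JSON. step_arm: Moves the arm, as the interface text tells. Its arguments: {"type":"object","properties":{"targets":{"type":"array"},"force":{"type":"number"}},"required":["targets"]}

```bash
mkdir -p pics; ls; python3 - <<'E'
from rig import robot,capture,nets
import cv2,pickle,numpy as np
s=robot.observe();print(s)
d={}
for n in("scene","side"):
    p=capture(n);cv2.imwrite(f"pics/{n}0.png",p["frame"][:,:,::-1]);d[n]=p
    print(n,{k:v for k,v in p.items() if k!="frame"})
    for q in("flask","small_flask","bottle","tip_box","shaker","hold_bar","flask_cap","hold_bar_grip"):
        print(q,[(np.round(r["point"]),round(r["score"],2)) for r in nets.recognise(q,p)][:4])
pickle.dump(d,open("d.pkl","wb"))
E
```

```text
pics
{'clock': 0.0, 'joint_positions': array([ 1.23550968,  0.50835922, -0.23749033,  1.5011138 ,  0.12570268,
        1.14888601, -0.15481069]), 'joint_vel': array([-6.31210420e-05,  9.80005857e-04,  5.29608298e-04,  1.03506807e-03,
       -1.57853141e-03, -6.03456353e-04, -5.91893569e-04]), 'joint_torque': array([-1.07573607e-03, -6.20601797e+01, -2.18665771e+00, -2.49653023e+01,
        1.27743024e-02,  1.21162986e-02,  9.64527572e-06]), 'tcp_pos': array([ 0.26636074, -0.5648598 ,  0.23042176]), 'ee_rot': array([ 9.75813839e-01,  2.18601372e-01, -2.17035494e-04, -8.62528949e-04]), 'ft_force': array([ 0.0365948 , -0.06479715, -0.30104524]), 'torque': array([-0.04542878, -0.02566338, -0.00905995]), 'grasp_force': 0.0, 'finger_gap': 0.08530620133681305}
scene {'vertical_fov': 47.8481469714044, 'cx': 287.04942783104957, 'cy': 212.64382717181513, 'k1': 0.05194893870276698, 'view': array([[-0.7540494 ,  0.65673032,  0.01071383,  0.47379162],
       [-0.51392395, -0.60008157,  0.61301247,  0.19374099],
       [ 0.40901305,  0.45673559,  0.79000059, -1.40409961],
       [ 0.        ,  0. 
[... 591 characters left out ...]
026231, -0.43533866,  0.00283413, -0.5218633 ],
       [ 0.33702134,  0.70103757,  0.62846077, -0.21456121],
       [-0.2755801 , -0.56482438,  0.77783612, -1.29200344],
       [ 0.        ,  0.        ,  0.        ,  1.        ]]), 'shot': 2}
flask [(array([370., 237.]), 0.95), (array([379., 350.]), 0.92), (array([313., 290.]), 0.56)]
small_flask [(array([269., 259.]), 0.59)]
bottle [(array([218., 218.]), 0.96)]
tip_box [(array([339., 185.]), 0.72), (array([233., 155.]), 0.27)]
shaker [(array([234., 156.]), 0.88), (array([213.,  83.]), 0.21)]
hold_bar [(array([214.,  78.]), 0.75)]
flask_cap [(array([366., 240.]), 0.98), (array([378., 351.]), 0.81)]
hold_bar_grip [(array([210.,  73.]), 0.7)]
```

View pics/scene0.png

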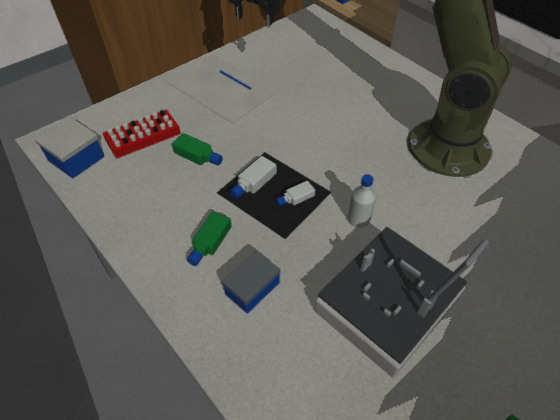

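View pics/side0.png

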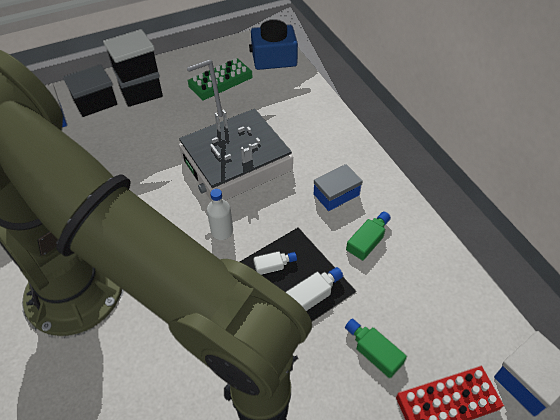

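The scene view shows the large white flask at (255,175) with its cap at (238,190). The small flask is at (297,193), the bottle at (361,206), the tip box at (250,280), and the shaker at (392,300) with its bar leaning open to a grip near (485,243). The side view agrees: the shaker panel faces left at (190,170), and the arm partly hides the flask at (313,290).

```bash
cat > h.py <<'E'
import numpy as np,cv2
from scipy.optimize import minimize
from scipy.spatial.transform import Rotation as R
def world2cam(p,s=None):
    if "view" in p: return p["view"]
    T=np.eye(4);T[:3,:3]=R.from_quat(s["ee_rot"]).as_matrix();T[:3,3]=s["tcp_pos"]
    return np.linalg.inv(T@p["tool_from_camera"])
def proj(p,V,P):
    P=np.atleast_2d(P);c=P@V[:3,:3].T+V[:3,3]
    a=np.c_[c[:,0],-c[:,1]]/-c[:,2:3]
    f=210/np.tan(np.radians(p["vertical_fov"])/2)
    return a*(1+p["k1"]*(a**2).sum(1,keepdims=True))*f+[p["cx"],p["cy"]]
def plane(p,V,uv,z):
    f=210/np.tan(np.radians(p["vertical_fov"])/2)
    d=(np.array(uv,float)-[p["cx"],p["cy"]])/f;a=d.copy()
    for _ in range(20):a=d/(1+p["k1"]*(a@a))
    o=-V[:3,:3].T@V[:3,3];r=V[:3,:3].T@np.array([a[0],-a[1],-1]);return o+r*(z-o[2])/r[2]
def box(x0,x1,y0,y1,z0,z1):return np.array([[x,y,z] for x in(x0,x1) for y in(y0,y1) for z in(z0,z1)],float)/1000
def cyl(x0,x1,r,z):
    t=np.linspace(0,2*np.pi,25);return np.array([[x,r*np.cos(a),z+r*np.sin(a)] for x in(x0,x1) for a in t])/1000
FL=[box(-50,50,-28,28,0,40),cyl(72,97,15,24),np.r_[box(50,50,-28,28,4,40),cyl(60,75,11,24)]]
k=.7
SM=[box(-35,35,-21,21,0,28),cyl(50,71,11,17),np.r_[box(35,35,-21,21,3,28),cyl(43,55,8,17)]]
SH=[box(-130,130,-110,110,0,80)]
TB=[box(-56,56,-38.5,38.5,0,63)]
t=np.linspace(0,2*np.pi,25)
BO=[np.array([[30*np.cos(a),30*np.sin(a),z] for a in t for z in(0,115)])/1000,np.array([[14*np.cos(a),14*np.sin(a),z] for a in t for z in(130,160)])/1000]
def place(m,x,y,yaw,z):
    return m@R.from_euler("z",yaw).as_matrix().T+[x,y,z]
def fit(model,z,views,x0):
    S=4
    def rend(p,V,q):
        im=np.zeros((420*S,560*S),np.uint8)
        for m in model:
            h=cv2.convexHull(((proj(p,V,place(m,*q,z))+.5)*S*16).astype(np.int32));cv2.fillConvexPoly(im,h,255,shift=4)
        return cv2.resize(im,(560,420),interpolation=cv2.INTER_AREA)/255.
    def cost(q):
        c=0
        for p,V,mask in views:
            i=rend(p,V,q);c+=1-np.minimum(i,mask).sum()/np.maximum(i,mask).sum()
        return c
    best=None
    for y in np.atleast_1d(x0[2]):
        r=minimize(cost,[x0[0],x0[1],y],method="Nelder-Mead",options=dict(initial_simplex=np.array([x0[0],x0[1],y])+np.array([[0,0,0],[.02,0,0],[0,.02,0],[0,0,.3]]),xatol=1e-4,fatol=1e-5))
        if best is None or r.fun<best.fun:best=r
    return best.x,best.fun
E
python3 - <<'E'
from h import *
from rig import robot,capture,nets
P={n:capture(n) for n in("scene","side")}
O={}
init={"flask":(FL,.004,(257,175),.02),"small_flask":(SM,.004,(297,193),.014),"shaker":(SH,0,(392,300),.07),"tip_box":(TB,0,(250,280),.03),"bottle":(BO,0,(361,206),.07)}
out={}
for q,(m,z,uv,zz) in init.items():
    x0=plane(P["scene"],P["scene"]["view"],uv,zz)
    vs={}
    for n,p in P.items():
        e=proj(p,p["view"],x0)[0]
        c=[r for r in nets.outline_of(q,p) if np.hypot(*(np.array(r["point"])-e))<25]
        if c: vs[n]=(p,p["view"],c[0]["pixels"].astype(float)); print(q,n,c[0]["score"],c[0]["pixels"].sum())
    for sel in(["scene"],["side"],["scene","side"]):
        v=[vs[n] for n in sel if n in vs]
        if len(v)==len(sel):
            r=fit(m,z,v,[x0[0],x0[1],np.arange(-3,3,.75)]);print(q,sel,np.round(r[0],4),round(r[1],3)); out[q]=r[0]
for n,p in P.items():
    im=np.ascontiguousarray(p["frame"][:,:,::-1])
    for q,(m,z,_,_) in init.items():
        if q in out:
            for b in m: cv2.polylines(im,[cv2.convexHull(proj(p,p["view"],place(b,*out[q],z)).round().astype(np.int32))],True,(0,0,255),1)
    cv2.imwrite(f"pics/{n}_fit.png",im)
a=cv2.imread("pics/scene_fit.png")[140:380,180:510];b=cv2.imread("pics/side_fit.png")[50:340,170:410]
c=np.zeros((600,800,3),np.uint8);a=cv2.resize(a,(480,349));b=cv2.resize(b,(320,387));c[:349,:480]=a;c[:387,480:]=b;cv2.imwrite("pics/fit.png",c[:390])
for q in("hold_bar_grip","hold_bar","hold_bar_hinge"):
  for n,p in P.items(): print(q,n,[(np.round(r["point"],1),round(r["score"],2)) for r in nets.recognise(q,p)])
E
```

```text
flask scene 0.77 1114
flask side 0.58 1176
flask ['scene'] [ 0.5067 -0.2633  0.1568] 0.065
flask ['side'] [ 0.5168 -0.2633  0.1799] 0.221
flask ['scene', 'side'] [ 0.5076 -0.2633  0.1654] 0.296
small_flask scene 0.95 556
small_flask side 0.66 637
small_flask ['scene'] [ 0.4574 -0.1434 -0.1466] 0.137
small_flask ['side'] [ 0.4599 -0.1425 -0.1938] 0.156
small_flask ['scene', 'side'] [ 0.4594 -0.1431 -0.1643] 0.301
shaker side 0.56 7123
shaker ['side'] [0.52   0.2242 0.0675] 0.112
tip_box scene 0.84 2163
tip_box side 0.6 1457
tip_box ['scene'] [ 0.7293 -0.0088 -3.0257] 0.054
tip_box ['side'] [ 0.7308 -0.0073  0.1747] 0.083
tip_box ['scene', 'side'] [ 0.7293 -0.0088 -3.0166] 0.146
bottle scene 0.62 1036
bottle side 0.61 956
bottle ['scene'] [ 0.3922  0.013  -0.2813] 0.106
bottle ['side'] [0.3932 0.0134 0.8965] 0.113
bottle ['scene', 'side'] [ 0.3931  0.0137 -0.0921] 0.22
hold_bar_grip scene [(array([456.4, 270.9]), 0.77)]
hold_bar_grip side [(array([209.6,  74.6]), 0.93)]
hold_bar scene [(array([463.6, 266.4]), 0.72)]
hold_bar side [(array([211.2,  70. ]), 0.57)]
hold_bar_hinge scene [(array([391.5, 298.2]), 0.96)]
hold_bar_hinge side [(array([234.8, 150.6]), 0.87)]
```

View pics/fit.png

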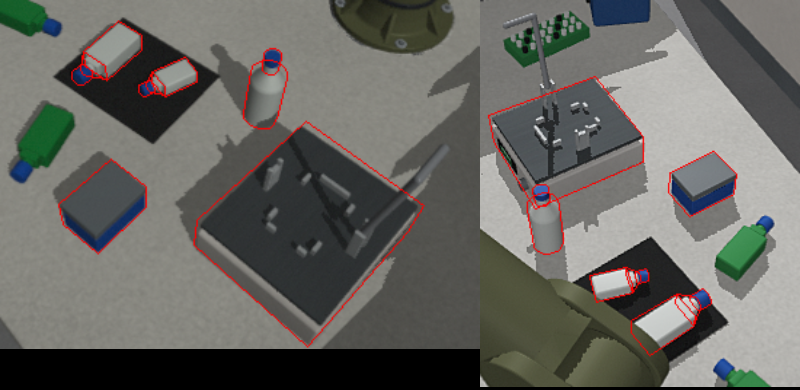

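The overlays sit well on the flasks, tip box, bottle and shaker. The flask fit is within a few mm and I'll refine it with the wrist camera. Next step is to go above the flask.

```bash
cat > plan.py <<'E'
import numpy as np
from scipy.spatial.transform import Rotation as R
def pose(x,y,z,yaw,tilt=0):
    # tool x along heading yaw, tool pointing down; tilt>0 lifts the heading side (approach swings toward heading)
    return np.array([x,y,z]),R.from_euler("z",yaw)*R.from_euler("y",-tilt)*R.from_euler("x",np.pi)
def chain(cur,wps):
    p,r=cur
    for q,s in wps:
        d=r.inv().apply(q-p);w=(r.inv()*s).as_rotvec()
        n=max(1,int(np.ceil(np.abs(d).max()/.15-1e-9)))
        x=np.round(d/.15/n,3);t=np.round(w/np.pi/n,3)
        for i in range(n):
            rows=max(np.linalg.norm(x*.15)/.0417,np.degrees(np.linalg.norm(t*np.pi))/7.16)
            print("xyz",x.tolist(),"turn",t.tolist(),"rows>=%.1f"%rows)
            p=p+r.apply(x*.15);r2=r*R.from_rotvec(t*np.pi)
            if i<n-1: x=np.round(r2.inv().apply(q-p)/.15/(n-1-i),3)
            r=r2
    return p,r
def now():
    from rig import robot
    s=robot.observe();return s["tcp_pos"],R.from_quat(s["ee_rot"])
E
python3 -c "
from plan import *
p,r=now()
print(r.as_matrix().round(2))
chain((p,r),[pose(.44,-.28,.23,.165)])
from rig import capture;c=capture('wrist');print({k:v for k,v in c.items() if k!='frame'})
"
```

```text
[[ 0.9   0.43  0.  ]
 [ 0.43 -0.9   0.  ]
 [ 0.   -0.   -1.  ]]
xyz [0.928, -0.613, 0.004] turn [-0.0, -0.0, 0.044] rows>=4.0
xyz [0.835, -0.736, 0.005] turn [-0.0, -0.0, 0.044] rows>=4.0
{'vertical_fov': 64.87392672979503, 'cx': 271.8179295155323, 'cy': 212.30854125949386, 'k1': -0.0034110162841974176, 'tool_from_camera': array([[-1.31433955e-03,  9.59938427e-01,  2.80207939e-01,
         7.03883964e-02],
       [ 9.99998815e-01,  1.03714587e-03,  1.13751888e-03,
        -2.35286067e-04],
       [ 8.01331581e-04,  2.80209102e-01, -9.59938653e-01,
        -1.42352170e-01],
       [ 0.00000000e+00,  0.00000000e+00,  0.00000000e+00,
         1.00000000e+00]]), 'shot': 5}
```

```bash
python3 -c "
from plan import *
chain(now(),[pose(.56,-.26,.24,.165)])"
```

```text
xyz [0.879, -0.335, -0.019] turn [-0.0, 0.0, 0.029] rows>=3.4
xyz [0.845, -0.414, -0.02] turn [-0.0, 0.0, 0.029] rows>=3.4
xyz [0.804, -0.49, -0.019] turn [-0.0, 0.0, 0.029] rows>=3.4
```

Emit:
step_arm(targets=[{"xyz": [0.879,-0.335,-0.02],"turn": [0,0,0.029],"grip": 0},{"xyz": [0.879,-0.335,-0.02],"turn": [0,0,0.029],"grip": 0},{"xyz": [0.879,-0.335,-0.02],"turn": [0,0,0.029],"grip": 0},{"xyz": [0.879,-0.335,-0.02],"turn": [0,0,0.029],"grip": 0},{"xyz": [0.879,-0.335,-0.02],"turn": [0,0,0.029],"grip": 0}])

```text
clock: 2.27
tcp_pos: [0.3694, -0.4589, 0.2349]
ee_rot: [0.984, 0.178, 0.002, -0.001]
ft_force: [0.9, -0.2, -0.4]
finger_gap: 0.0853
grasp_force: 0.0
```

Emit:
step_arm(targets=[{"xyz": [0.845,-0.414,-0.02],"turn": [0,0,0.029],"grip": 0},{"xyz": [0.845,-0.414,-0.02],"turn": [0,0,0.029],"grip": 0},{"xyz": [0.845,-0.414,-0.02],"turn": [0,0,0.029],"grip": 0},{"xyz": [0.845,-0.414,-0.02],"turn": [0,0,0.029],"grip": 0},{"xyz": [0.845,-0.414,-0.02],"turn": [0,0,0.029],"grip": 0}])

```text
clock: 2.68
tcp_pos: [0.466, -0.3576, 0.2376]
ee_rot: [0.991, 0.132, 0.001, -0.001]
ft_force: [-0.5, -0.3, 0.6]
finger_gap: 0.0853
grasp_force: 0.0
```

Emit:
step_arm(targets=[{"xyz": [0.804,-0.49,-0.02],"turn": [0,0,0.029],"grip": 0},{"xyz": [0.804,-0.49,-0.02],"turn": [0,0,0.029],"grip": 0},{"xyz": [0.804,-0.49,-0.02],"turn": [0,0,0.029],"grip": 0},{"xyz": [0.804,-0.49,-0.02],"turn": [0,0,0.029],"grip": 0},{"xyz": [0.804,-0.49,-0.02],"turn": [0,0,0.029],"grip": 0},{"xyz": [0.804,-0.49,-0.02],"turn": [0,0,0.029],"grip": 0},{"xyz": [0.804,-0.49,-0.02],"turn": [0,0,0.029],"grip": 0}])

```text
clock: 3.27
tcp_pos: [0.5586, -0.2625, 0.24]
ee_rot: [0.997, 0.082, -0.001, 0.001]
ft_force: [-0.1, 0.2, 0.4]
finger_gap: 0.0855
grasp_force: 0.0
```

```bash
python3 - <<'E'
from h import *
from rig import robot,capture,nets
s=robot.observe();p=capture("wrist");V=world2cam(p,s);print(s["clock"],s["tcp_pos"],s["ee_rot"],s["joint_positions"].round(2))
im=np.ascontiguousarray(p["frame"][:,:,::-1])
for q,m,x0 in(("flask",FL,(.5067,-.2633,.16)),("small_flask",SM,(.459,-.143,-.16))):
    e=proj(p,V,[x0[0],x0[1],.02])[0]
    for r in nets.outline_of(q,p):
        print(q,r["point"],r["score"],r["pixels"].sum(),e)
        if np.hypot(*(np.array(r["point"])-e))<60:
            f=fit(m,.004,[(p,V,r["pixels"].astype(float))],x0);print(np.round(f[0],4),f[1])
            for b in m: cv2.polylines(im,[cv2.convexHull(proj(p,V,place(b,*f[0],.004)).round().astype(np.int32))],True,(0,0,255),1)
            break
cv2.imwrite("pics/w1.png",im)
# scene view shaker
p=capture("scene")
for r in nets.outline_of("shaker",p):
    print("shaker",r["point"],r["score"],r["pixels"].sum())
E
```

```text
3.2667 [ 0.55858919 -0.26252471  0.24002061] [ 9.96617007e-01  8.21795573e-02 -7.58296304e-04  6.98001041e-04] [ 0.54  0.49 -0.23  1.51  0.12  1.16 -1.12]
flask [266.3, 215.2] 0.95 5781 [265.26427364 225.12921106]
[ 0.5083 -0.264   0.1814] 0.06928173454516018
small_flask [161.6, 235.2] 0.97 2625 [158.19892547 247.2679658 ]
[ 0.4584 -0.1416 -0.194 ] 0.19001510698359036
shaker [391.6, 295.5] 0.82 12778
shaker [294.8, 192.7] 0.65 553
```

View pics/w1.png

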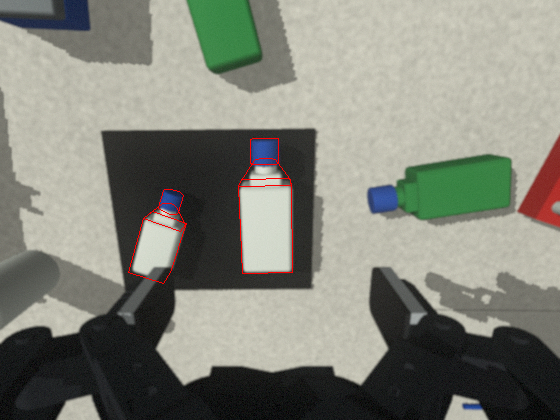

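The wrist overlay fits closely, with the flask at (265,225) and cap at (264,150). I'll take the pose as (0.508, -0.264, yaw 0.181).

```bash
python3 -c "
from plan import *
chain(now(),[pose(.516,-.2626,.10,.181),pose(.516,-.2626,.008,.181)])"
```

```text
xyz [-0.285, -0.04, 0.936] turn [0.0, 0.0, -0.005] rows>=3.5
xyz [-0.0, 0.0, 0.613] turn [0.0, 0.0, -0.0] rows>=2.2
```

Emit:
step_arm(targets=[{"xyz": [-0.285,-0.04,0.5],"turn": [0,0,-0.005],"grip": 0},{"xyz": [-0.285,-0.04,0.7],"turn": [0,0,-0.005],"grip": 0},{"xyz": [-0.285,-0.04,0.936],"turn": [0,0,-0.005],"grip": 0},{"xyz": [-0.285,-0.04,0.936],"turn": [0,0,-0.005],"grip": 0},{"xyz": [-0.285,-0.04,0.936],"turn": [0,0,-0.005],"grip": 0},{"xyz": [-0.285,-0.04,0.936],"turn": [0,0,-0.005],"grip": 0}])

```text
clock: 4.02
tcp_pos: [0.5163, -0.2614, 0.0996]
ee_rot: [0.996, 0.091, -0.001, -0.001]
ft_force: [1.0, -0.0, 0.5]
finger_gap: 0.0853
grasp_force: 0.0
```

Emit:
step_arm(targets=[{"xyz": [0,0,0.2],"turn": [0,0,0],"grip": 0},{"xyz": [0,0,0.4],"turn": [0,0,0],"grip": 0},{"xyz": [0,0,0.5],"turn": [0,0,0],"grip": 0},{"xyz": [0,0,0.613],"turn": [0,0,0],"grip": 0},{"xyz": [0,0,0.613],"turn": [0,0,0],"grip": 0},{"xyz": [0,0,0.613],"turn": [0,0,0],"grip": 0},{"xyz": [0,0,0.613],"turn": [0,0,0],"grip": 0}])

```text
clock: 4.6
tcp_pos: [0.5186, -0.2618, 0.0101]
ee_rot: [0.996, 0.091, 0.002, 0.001]
ft_force: [-0.3, 0.3, 0.3]
finger_gap: 0.0853
grasp_force: 0.0
```

Emit:
step_arm(targets=[{"xyz": [0,0,0],"turn": [0,0,0],"grip": 0.3},{"xyz": [0,0,0],"turn": [0,0,0],"grip": 0.4},{"xyz": [0,0,0],"turn": [0,0,0],"grip": 0.5},{"xyz": [0,0,0],"turn": [0,0,0],"grip": 0.6},{"xyz": [0,0,0],"turn": [0,0,0],"grip": 0.8},{"xyz": [0,0,0],"turn": [0,0,0],"grip": 0.8},{"xyz": [0,0,0],"turn": [0,0,0],"grip": 0.8}], force=60)

```text
clock: 5.18
tcp_pos: [0.5177, -0.2617, 0.0095]
ee_rot: [0.996, 0.091, 0.001, 0.001]
ft_force: [-1.2, -1.1, 7.3]
finger_gap: 0.0553
grasp_force: 64.0
```

```bash
python3 -c "
from plan import *
chain(now(),[pose(.516,-.262,.15,.181),pose(.51,-.262,.23,.181,np.radians(40))])"
```

```text
xyz [-0.01, 0.001, -0.937] turn [0.001, -0.001, 0.001] rows>=3.4
xyz [-0.04, -0.007, -0.533] turn [-0.0, 0.223, -0.001] rows>=5.6
```

Emit:
step_arm(targets=[{"xyz": [0,0,-0.1],"turn": [0,0,0],"grip": 0.8},{"xyz": [0,0,-0.3],"turn": [0,0,0],"grip": 0.8},{"xyz": [0,0,-0.5],"turn": [0,0,0],"grip": 0.8},{"xyz": [0,0,-0.7],"turn": [0,0,0],"grip": 0.8},{"xyz": [0,0,-0.85],"turn": [0,0,0],"grip": 0.8},{"xyz": [0,0,-0.93],"turn": [0,0,0],"grip": 0.8},{"xyz": [0,0,-0.93],"turn": [0,0,0],"grip": 0.8},{"xyz": [0,0,-0.93],"turn": [0,0,0],"grip": 0.8}])

```text
clock: 5.85
tcp_pos: [0.5169, -0.2612, 0.1478]
ee_rot: [0.996, 0.091, 0.0, 0.0]
ft_force: [-0.2, -0.1, -3.2]
finger_gap: 0.0556
grasp_force: 64.3
```

Emit:
step_arm(targets=[{"xyz": [-0.01,0,-0.1],"turn": [0,0.025,0],"grip": 0.8},{"xyz": [-0.02,0,-0.2],"turn": [0,0.055,0],"grip": 0.8},{"xyz": [-0.03,0,-0.3],"turn": [0,0.085,0],"grip": 0.8},{"xyz": [-0.04,0,-0.4],"turn": [0,0.115,0],"grip": 0.8},{"xyz": [-0.04,0,-0.5],"turn": [0,0.145,0],"grip": 0.8},{"xyz": [-0.04,0,-0.53],"turn": [0,0.175,0],"grip": 0.8},{"xyz": [-0.04,0,-0.53],"turn": [0,0.2,0],"grip": 0.8},{"xyz": [-0.04,0,-0.53],"turn": [0,0.222,0],"grip": 0.8},{"xyz": [-0.04,0,-0.53],"turn": [0,0.222,0],"grip": 0.8},{"xyz": [-0.04,0,-0.53],"turn": [0,0.222,0],"grip": 0.8}])

```text
clock: 6.68
tcp_pos: [0.5088, -0.2636, 0.2251]
ee_rot: [0.937, 0.083, 0.339, -0.033]
ft_force: [-0.1, 0.8, -1.8]
finger_gap: 0.0549
grasp_force: 64.7
```

```bash
cat > held.py <<'E'
# flask pose in the tool: cap point/pitch from the wrist view
from h import *
from rig import robot,capture,nets
s=robot.observe();Rt=R.from_quat(s["ee_rot"]);print(s["clock"],s["tcp_pos"].round(4),Rt.as_matrix()[:,0].round(3),"el",np.degrees(np.arcsin(Rt.as_matrix()[2,:2])).round(1),s["joint_positions"].round(2))
p=capture("wrist");V=np.linalg.inv(p["tool_from_camera"])
ms=[r for r in nets.outline_of("flask",p)][:1];print([(r["point"],r["score"],r["pixels"].sum()) for r in ms])
mask=ms[0]["pixels"].astype(float)
F=R.from_euler("x",np.pi)
def cost(q,ret=False):
    im=np.zeros((1680,2240),np.uint8)
    for m in FL:
        P=(F*R.from_euler("y",-q[2])).apply(m-[0,0,.02])+[q[0],-q[3],q[1]]
        cv2.fillConvexPoly(im,cv2.convexHull(((proj(p,V,P)+.5)*64).astype(np.int32)),255,shift=4)
    im=cv2.resize(im,(560,420),interpolation=cv2.INTER_AREA)/255.
    vis=np.ones_like(im)
    if ret:return im
    return 1-np.minimum(im,mask).sum()/np.maximum(im,mask).sum()
q0=np.array([-.008,-.015,0,0])
r=minimize(cost,q0,method="Nelder-Mead",options=dict(initial_simplex=q0+np.r_[np.zeros((1,4)),np.diag([.01,.01,.15,.004])]))
print("flask centre tool x,z, pitch rel deg, y",r.x[:2].round(4),np.degrees(r.x[2]).round(1),r.x[3].round(4),r.fun)
im=np.ascontiguousarray(p["frame"][:,:,::-1]);c,_=cv2.findContours((cost(r.x,True)>.5).astype(np.uint8),0,1);cv2.drawContours(im,c,-1,(0,0,255),1)
c,_=cv2.findContours(mask.astype(np.uint8),0,1);cv2.drawContours(im,c,-1,(0,255,255),1)
import sys;cv2.imwrite(sys.argv[1],im)
E
python3 held.py pics/w2.png
```

```text
6.6833 [ 0.5088 -0.2636  0.2251] [0.757 0.133 0.64 ] el [39.8 -0.3] [ 1.43  0.41 -0.92  2.14 -0.61  0.3  -0.2 ]
[([268.9, 243.8], 0.89, np.int64(36004))]
flask centre tool x,z, pitch rel deg, y [-0.0068  0.0046] 20.5 0.0003 0.11990387717517281
```

View pics/w2.png

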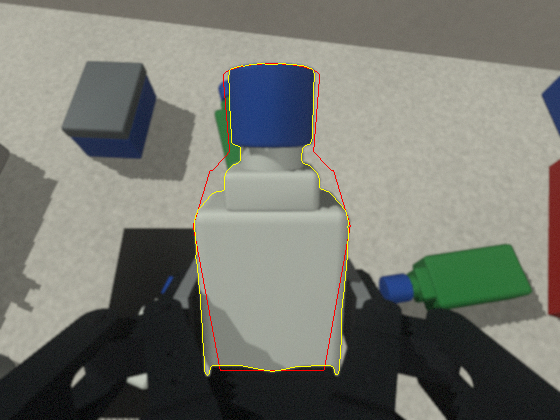

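The wrist view shows the flask held, with the cap at (272,105) and the body front edge at row 210. The full-silhouette fit is poor because the gripper hides the rear, so I'll refit from the cap alone plus the fixed cameras.

```bash
cat > held2.py <<'E'
from h import *
from rig import robot,capture,nets
s=robot.observe();Rt=R.from_quat(s["ee_rot"]);t=s["tcp_pos"]
p=capture("wrist");V=np.linalg.inv(p["tool_from_camera"])
m=nets.outline_of("flask",p)[0]["pixels"];f=p["frame"].astype(int)
cap=((f[:,:,2]>f[:,:,0]+40)&m).astype(float)
views=[(p,V,cap,[FL[1]],None)]
F=R.from_euler("x",np.pi)
ctr=(Rt.as_matrix()@[0,0,-.02]+t)
for n in("scene","side"):
    c=capture(n);e=proj(c,c["view"],ctr)[0]
    for r in nets.outline_of("flask",c):
        if np.hypot(*(np.array(r["point"])-e))<30:
            g=c["frame"].astype(int);k=((g[:,:,2]>g[:,:,0]+40)&cv2.dilate(r["pixels"].astype(np.uint8),np.ones((3,3))).astype(bool)).astype(float)
            print(n,r["point"],round(r["score"],2),r["pixels"].sum(),k.sum(),e)
            if k.sum()>40: views.append((c,c["view"],k,[FL[1]],1))
            break
def rend(q,v):
    p,V,mask,mod,w=v;im=np.zeros((1680,2240),np.uint8)
    for m in mod:
        P=(F*R.from_euler("y",-q[2])).apply(m-[.01,0,.024])+[q[0],0,q[1]]
        if w: P=Rt.apply(P)+t
        cv2.fillConvexPoly(im,cv2.convexHull(((proj(p,V,P)+.5)*64).astype(np.int32)),255,shift=4)
    return cv2.resize(im,(560,420),interpolation=cv2.INTER_AREA)/255.
def cost(q,vs,pr=1):
    c=0
    for v in vs:
        im=rend(q,v);c+=1-np.minimum(im,v[2]).sum()/np.maximum(im,v[2]).sum()
    return c+pr*((q[0]/.003)**2+((q[1]+.0185)/.003)**2)*.003
for vs in(views[:1],views[1:],views):
    if not vs: continue
    q0=np.array([0,-.0185,0])
    r=min((minimize(cost,q0+[0,0,a],(vs,),method="Nelder-Mead",options=dict(initial_simplex=q0+[0,0,a]+np.r_[np.zeros((1,3)),np.diag([.005,.005,.15])])) for a in(-.2,.1)),key=lambda r:r.fun)
    print(len(vs),r.x[:2].round(4),"pitch",np.degrees(r.x[2]).round(1),round(r.fun,3))
E
python3 held2.py
```

```text
scene [255.2, 113.0] 0.87 707 180.0 [256.24178071 109.99198608]
side [312.8, 233.7] 0.73 1252 214.0 [307.21189004 242.06092388]
1 [-0.0001 -0.0185] pitch 15.7 0.988
2 [ 0.0011 -0.0171] pitch 1.9 0.38
3 [ 0.001  -0.0215] pitch -1.4 1.383
```

Emit:
step_arm(targets=[{"xyz": [0,0,0],"turn": [0,0,0],"grip": 0.8},{"xyz": [0,0,0],"turn": [0,0,0],"grip": 0.8},{"xyz": [0,0,0],"turn": [0,0,0],"grip": 0.8},{"xyz": [0,0,0],"turn": [0,0,0],"grip": 0.8},{"xyz": [0,0,0],"turn": [0,0,0],"grip": 0.8},{"xyz": [0,0,0],"turn": [0,0,0],"grip": 0.8},{"xyz": [0,0,0],"turn": [0,0,0],"grip": 0.8},{"xyz": [0,0,0],"turn": [0,0,0],"grip": 0.8},{"xyz": [0,0,0],"turn": [0,0,0],"grip": 0.8},{"xyz": [0,0,0],"turn": [0,0,0],"grip": 0.8}])

```text
clock: 7.92
tcp_pos: [0.511, -0.2623, 0.2269]
ee_rot: [0.936, 0.086, 0.34, -0.031]
ft_force: [0.4, 0.0, -2.2]
finger_gap: 0.0553
grasp_force: 64.7
```

```bash
sed -i 's/^m=nets.*$/f=p["frame"].astype(int);L=nets.outline_of("flask",p);m=L[0]["pixels"];print([(r["point"],r["score"],r["pixels"].sum()) for r in L])/; s/^cap=.*$/cap=((f[:,:,2]>f[:,:,0]+40)\&m);cap=cv2.morphologyEx(cap.astype(np.uint8),cv2.MORPH_OPEN,np.ones((5,5))).astype(float);u=proj(p,V,[[.087,0,-.0185]])[0];print(cap.sum(),np.argwhere(cap>0).min(0),np.argwhere(cap>0).max(0),u)/' held2.py; python3 held2.py
python3 -c "
from plan import *
p,r=now();chain((p,r),[pose(.50,-.262,.25,.1)])"
```

```text
[([229.4, 131.0], 0.96, np.int64(882)), ([269.8, 243.7], 0.67, np.int64(35844)), ([461.5, 284.0], 0.65, np.int64(6731))]
105.0 [ 86 220] [100 227] [271.75967863  65.99650812]
scene [254.9, 111.8] 0.94 712 182.0 [256.31677863 109.74978536]
side [314.9, 232.3] 0.89 1205 211.0 [307.08237375 242.12006772]
1 [-0.0001 -0.0186] pitch 16.5 0.99
2 [ 0.0001 -0.0179] pitch 1.4 0.253
3 [ 0.0001 -0.0179] pitch 1.4 1.253
xyz [0.044, -0.015, -0.164] turn [-0.009, -0.222, 0.025] rows>=5.6
```

Emit:
step_arm(targets=[{"xyz": [0.01,0,-0.05],"turn": [-0.001,-0.025,0.003],"grip": 0.8},{"xyz": [0.01,0,-0.05],"turn": [-0.002,-0.05,0.006],"grip": 0.8},{"xyz": [0.02,0,-0.1],"turn": [-0.003,-0.08,0.009],"grip": 0.8},{"xyz": [0.02,0,-0.1],"turn": [-0.004,-0.11,0.012],"grip": 0.8},{"xyz": [0.03,0,-0.13],"turn": [-0.006,-0.145,0.016],"grip": 0.8},{"xyz": [0.044,-0.015,-0.164],"turn": [-0.007,-0.175,0.02],"grip": 0.8},{"xyz": [0.044,-0.015,-0.164],"turn": [-0.008,-0.2,0.022],"grip": 0.8},{"xyz": [0.044,-0.015,-0.164],"turn": [-0.009,-0.222,0.025],"grip": 0.8},{"xyz": [0.044,-0.015,-0.164],"turn": [-0.009,-0.222,0.025],"grip": 0.8},{"xyz": [0.044,-0.015,-0.164],"turn": [-0.009,-0.222,0.025],"grip": 0.8}])

```text
clock: 9.05
tcp_pos: [0.5011, -0.2608, 0.2493]
ee_rot: [0.999, 0.052, 0.0, -0.001]
ft_force: [0.7, 0.2, -1.5]
finger_gap: 0.0555
grasp_force: 64.6
```

```bash
python3 - <<'E'
from h import *
from rig import robot,capture,nets
from plan import now
p,r=now();print(p,r.as_matrix().round(3).tolist())
P={n:capture(n) for n in("scene","side")}
vs=[]
STOPS=[box(-15,15,70,86,80,140),box(-15,15,-78,-70,80,136)]
for n,p in P.items():
    m=nets.outline_of("shaker",p)[0];M=cv2.morphologyEx(m["pixels"].astype(np.uint8),cv2.MORPH_OPEN,np.ones((25,25)));print(n,m["score"],m["pixels"].sum(),M.sum())
    vs.append((p,p["view"],M.astype(float)))
for sel in([0],[1],[0,1]):
    q,c=fit(SH,0,[vs[i] for i in sel],(.52,.224,.0675));print(sel,q.round(4),round(c,4))
np.save("shaker.npy",q)
tiles=[]
for p,V,M in vs:
    im=np.ascontiguousarray(p["frame"][:,:,::-1])
    S=4;im=cv2.resize(im,None,fx=S,fy=S,interpolation=cv2.INTER_CUBIC)
    D=lambda pts,col:cv2.polylines(im,[((proj(p,V,place(np.array(pts)/1000.,*q,0))+.5)*S).round().astype(np.int32)],True,col,1)
    D([[-130,-110,80],[130,-110,80],[130,110,80],[-130,110,80]],(0,0,255))
    for sx in(-1,1):
        D([[sx*15,-70,80],[sx*15,-70,136],[sx*15,-78,136],[sx*15,-78,80]],(0,255,255));D([[sx*15,70,80],[sx*15,70,140],[sx*15,86,140],[sx*15,86,80]],(0,255,255))
        for sy in(-1,1):D([[sx*33,sy*36,92],[sx*51,sy*36,92]],(0,255,0))
    D([[-58,-20,92],[-58,20,92]],(255,255,0))
    e=(proj(p,V,place(np.array([[0,0,.09]]),*q,0))[0]*S).astype(int)
    tiles.append(im[e[1]-240:e[1]+360,e[0]-330:e[0]+330] if 0 else cv2.resize(im[max(0,e[1]-260):e[1]+340,max(0,e[0]-360):e[0]+340],(400,343)))
cv2.imwrite("pics/shk.png",np.hstack(tiles))
E
```

```text
[ 0.50108895 -0.26083927  0.24927683] [[0.995, 0.104, 0.001], [0.104, -0.995, 0.002], [0.001, -0.002, -1.0]]
scene 0.66 562 0
side 0.72 6556 6104
[0] [0.52   0.224  0.0675] 1.0
[1] [0.5201 0.2282 0.0455] 0.141
[0, 1] [0.5201 0.2282 0.0455] 1.141
```

View pics/shk.png

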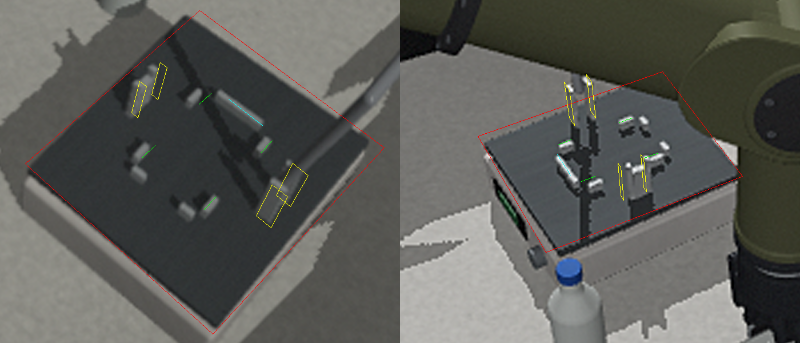

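The red fit from the occluded side view is off by several mm. In the left tile, the platform edges sit inside the red outline at the top and right. I'll fit the dark platform in the unobstructed scene view and the first side picture.

```bash
python3 - <<'E'
from h import *
import pickle
from rig import capture,nets
d=pickle.load(open("d.pkl","rb"))
p=capture("scene")
m=max(nets.outline_of("shaker",p),key=lambda r:r["pixels"].sum());print(m["point"],m["score"],m["pixels"].sum())
M=cv2.morphologyEx(m["pixels"].astype(np.uint8),cv2.MORPH_OPEN,np.ones((25,25)))
q0=(.52,.225,.055)
q,c=fit(SH,0,[(p,p["view"],M.astype(float))],q0);print("net mask scene",q.round(4),round(c,4))
PL=[box(-130,130,-110,110,80,80)]
vs=[]
for n in("scene","side"):
    p=d[n];g=p["frame"].max(2)
    e=proj(p,p["view"],place(np.array([[.09,-.06,.08],[.0,0,.08]]),*q,0))
    roi=np.zeros((420,560),np.uint8);cv2.fillConvexPoly(roi,cv2.convexHull(proj(p,p["view"],place(box(-145,145,-125,125,80,80),*q,0)).astype(np.int32)),1)
    v=g[roi>0];th,_=cv2.threshold(v.reshape(-1,1),0,255,cv2.THRESH_OTSU);print(n,"otsu",th,np.median(v))
    D=((g<np.median(v)+25)&(roi>0)).astype(np.uint8);D=cv2.morphologyEx(D,cv2.MORPH_CLOSE,np.ones((9,9)));D=cv2.morphologyEx(D,cv2.MORPH_OPEN,np.ones((15,15)))
    vs.append((p,p["view"],D.astype(float)))
for sel in([0],[1],[0,1]):
    q,c=fit(PL,0,[vs[i] for i in sel],q0);print("platform",sel,q.round(4),round(c,4))
np.save("shaker.npy",q)
tiles=[]
for p,V,M in vs:
    S=4;im=cv2.resize(np.ascontiguousarray(p["frame"][:,:,::-1]),None,fx=S,fy=S,interpolation=cv2.INTER_CUBIC)
    D=lambda pts,col:cv2.polylines(im,[((proj(p,V,place(np.array(pts)/1000.,*q,0))+.5)*S).round().astype(np.int32)],True,col,1)
    D([[-130,-110,80],[130,-110,80],[130,110,80],[-130,110,80]],(0,0,255))
    for sx in(-1,1):
        D([[sx*15,-70,80],[sx*15,-70,136],[sx*15,-78,136],[sx*15,-78,80]],(0,255,255));D([[sx*15,70,80],[sx*15,70,140],[sx*15,86,140],[sx*15,86,80]],(0,255,255))
        for sy in(-1,1):D([[sx*33,sy*36,92],[sx*51,sy*36,92]],(0,255,0))
    D([[-58,-20,92],[-58,20,92]],(255,255,0))
    for a in(1.6,1.8,2.0,2.2): 
        y,z=78-166*np.cos(a),132+166*np.sin(a);D([[0,y,z],[-60,y,z]],(255,0,255))
    e=(proj(p,V,place(np.array([[0,0,.13]]),*q,0))[0]*S).astype(int)
    t=im[max(0,e[1]-340):e[1]+260,max(0,e[0]-340):e[0]+400];tiles.append(cv2.resize(t,(400,400*t.shape[0]//t.shape[1]))[:320])
cv2.imwrite("pics/shk2.png",np.hstack(tiles))
E
```

```text
[390.5, 295.7] 0.88 12604
net mask scene [0.5195 0.2247 0.1195] 0.0872
scene otsu 89.0 52.0
side otsu 113.0 91.0
platform [0] [0.5212 0.2257 0.0735] 0.0684
platform [1] [0.5128 0.2183 0.0842] 0.1039
platform [0, 1] [0.5193 0.2227 0.0838] 0.1989
```

View pics/shk2.png

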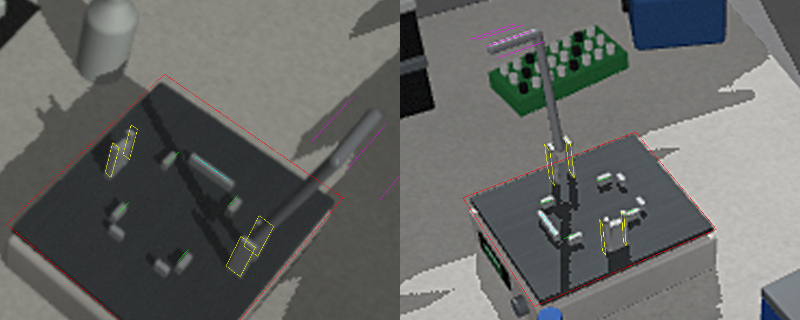

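The platform is slightly inset from the nominal outline. The stops, bracket and catch line up to a few mm with the shaker at about (0.52, 0.224, 0.08), and the bar is near 1.8–2.0 rad. Next I'll carry the flask level to the shaker's near side and look with the wrist camera.

```bash
python3 -c "
from plan import *
chain(now(),[pose(.55,.06,.27,.08)])"
```

```text
xyz [0.184, -0.702, -0.044] turn [-0.0, -0.0, 0.002] rows>=2.6
xyz [0.179, -0.704, -0.044] turn [-0.0, -0.0, 0.002] rows>=2.6
xyz [0.176, -0.704, -0.044] turn [-0.0, -0.0, 0.002] rows>=2.6
```

Emit:
step_arm(targets=[{"xyz": [0.05,-0.15,-0.05],"turn": [0,0,0.002],"grip": 0.8},{"xyz": [0.1,-0.35,-0.05],"turn": [0,0,0.002],"grip": 0.8},{"xyz": [0.15,-0.55,-0.05],"turn": [0,0,0.002],"grip": 0.8},{"xyz": [0.184,-0.702,-0.05],"turn": [0,0,0.002],"grip": 0.8}])

```text
clock: 9.68
tcp_pos: [0.5169, -0.1522, 0.258]
ee_rot: [0.999, 0.048, 0.001, -0.001]
ft_force: [1.1, 0.7, -3.2]
finger_gap: 0.0552
grasp_force: 64.6
```

Emit:
step_arm(targets=[{"xyz": [0.045,-0.18,-0.04],"turn": [0,0,0.002],"grip": 0.8},{"xyz": [0.09,-0.36,-0.04],"turn": [0,0,0.002],"grip": 0.8},{"xyz": [0.13,-0.54,-0.04],"turn": [0,0,0.002],"grip": 0.8},{"xyz": [0.179,-0.704,-0.04],"turn": [0,0,0.002],"grip": 0.8}])

```text
clock: 10.02
tcp_pos: [0.5331, -0.0455, 0.264]
ee_rot: [0.999, 0.044, 0.0, -0.0]
ft_force: [-0.4, 0.5, -2.5]
finger_gap: 0.0552
grasp_force: 64.6
```

Emit:
step_arm(targets=[{"xyz": [0.045,-0.18,-0.04],"turn": [0,0,0.002],"grip": 0.8},{"xyz": [0.09,-0.36,-0.04],"turn": [0,0,0.002],"grip": 0.8},{"xyz": [0.13,-0.54,-0.04],"turn": [0,0,0.002],"grip": 0.8},{"xyz": [0.16,-0.65,-0.04],"turn": [0,0,0.002],"grip": 0.8},{"xyz": [0.176,-0.704,-0.04],"turn": [0,0,0.002],"grip": 0.8},{"xyz": [0.176,-0.704,-0.04],"turn": [0,0,0.002],"grip": 0.8},{"xyz": [0.176,-0.704,-0.04],"turn": [0,0,0.002],"grip": 0.8},{"xyz": [0.176,-0.704,-0.04],"turn": [0,0,0.002],"grip": 0.8}])

```text
clock: 10.68
tcp_pos: [0.5504, 0.0586, 0.2695]
ee_rot: [0.999, 0.04, -0.0, 0.0]
ft_force: [0.1, -0.9, -3.0]
finger_gap: 0.055
grasp_force: 64.6
```

```bash
python3 - <<'E'
from h import *
from rig import robot,capture,nets
s=robot.observe();p=capture("wrist");V=world2cam(p,s);print(s["clock"],s["tcp_pos"],s["joint_positions"].round(2))
q=np.array([.5205,.2245,.08])
im=cv2.resize(np.ascontiguousarray(p["frame"][:,:,::-1]),(800,600),interpolation=cv2.INTER_CUBIC);S=800/560
D=lambda pts,col:cv2.polylines(im,[((proj(p,V,place(np.array(pts)/1000.,*q,0))+.5)*S).round().astype(np.int32)],True,col,1)
D([[-130,-110,80],[130,-110,80],[130,110,80],[-130,110,80]],(0,0,255))
for sx in(-1,1):
    D([[sx*15,-70,80],[sx*15,-70,136],[sx*15,-78,136],[sx*15,-78,80]],(0,255,255));D([[sx*15,70,80],[sx*15,70,140],[sx*15,86,140],[sx*15,86,80]],(0,255,255))
    for sy in(-1,1):D([[sx*33,sy*36,80],[sx*51,sy*36,80],[sx*51,sy*36,92],[sx*33,sy*36,92]],(0,255,0))
D([[-58,-20,92],[-58,20,92]],(255,255,0))
cv2.imwrite("pics/w3.png",im);np.save("w3.npy",dict(p=p,V=V),allow_pickle=True)
E
```

```text
10.6833 [0.55038013 0.05857026 0.26950758] [ 0.09  0.37 -0.35  1.63  0.14  1.17 -1.78]
```

View pics/w3.png

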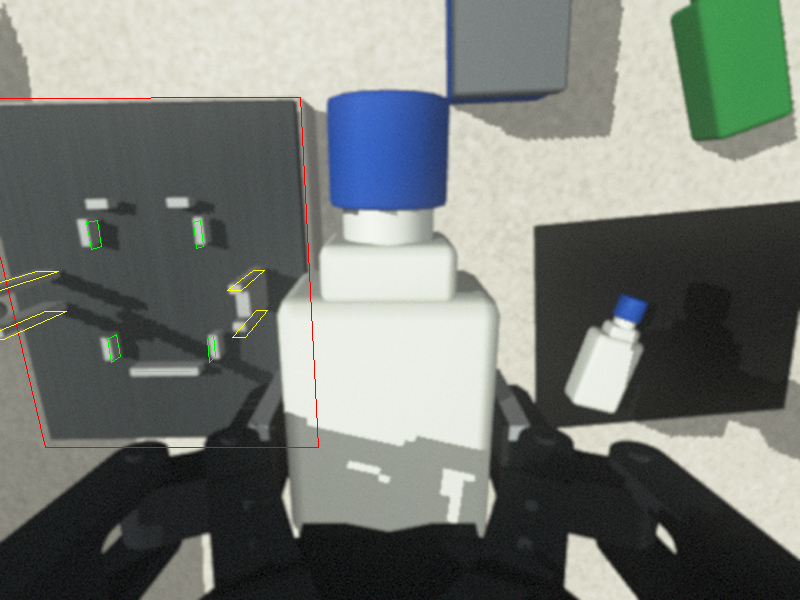

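The wrist view confirms the shaker pose to about 2 mm: the drawn stops (green/cyan) land on the real ones at (90,233), (199,233), (112,348), (213,347) and (165,371). The bay is clear.

```bash
python3 - <<'E'
from h import *
import pickle
from plan import *
d=pickle.load(open("d.pkl","rb"));q=(.5205,.224,.08)
p=d["side"]
for a in np.arange(1.5,2.4,.1):
    P=[[-.03,.078-.166*np.cos(a),.132+.166*np.sin(a)],[0,.078-.166*np.cos(a),.132+.166*np.sin(a)],[-.06,.078-.166*np.cos(a),.132+.166*np.sin(a)]]
    print(round(a,2),proj(p,p["view"],place(np.array(P),*q,0)).round(1).tolist(),proj(d["scene"],d["scene"]["view"],place(np.array(P),*q,0)).round(1).tolist())
chain(now(),[pose(.5302,.2248,.27,.08),pose(.5302,.2248,.13,.08),pose(.5302,.2248,.0875,.08)])
E
```

```text
1.5 [[205.0, 72.1], [215.5, 68.4], [194.3, 75.7]] [[457.4, 238.7], [448.0, 248.8], [466.6, 228.9]]
1.6 [[202.3, 68.5], [212.8, 64.9], [191.6, 72.1]] [[465.8, 244.1], [456.4, 254.4], [475.0, 234.1]]
1.7 [[199.7, 65.5], [210.1, 62.0], [189.1, 69.1]] [[474.1, 250.2], [464.7, 260.6], [483.1, 240.0]]
1.8 [[197.2, 63.2], [207.6, 59.7], [186.7, 66.7]] [[482.0, 256.7], [472.7, 267.4], [491.0, 246.4]]
1.9 [[194.9, 61.5], [205.3, 58.0], [184.5, 65.0]] [[489.6, 263.8], [480.4, 274.6], [498.5, 253.3]]
2.0 [[192.9, 60.4], [203.1, 57.0], [182.5, 63.8]] [[496.6, 271.2], [487.4, 282.1], [505.4, 260.6]]
2.1 [[191.0, 59.9], [201.2, 56.5], [180.7, 63.3]] [[502.9, 278.8], [493.9, 289.9], [511.7, 268.0]]
2.2 [[189.4, 60.0], [199.5, 56.7], [179.2, 63.4]] [[508.5, 286.5], [499.6, 297.7], [517.1, 275.7]]
2.3 [[188.0, 60.7], [198.0, 57.4], [177.9, 64.1]] [[513.2, 294.3], [504.4, 305.6], [521.8, 283.3]]
xyz [-0.023, -0.558, -0.002] turn [0.0, 0.0, -0.0] rows>=2.0
xyz [-0.023, -0.557, -0.002] turn [0.0, 0.0, -0.0] rows>=2.0
xyz [0.0, -0.001, 0.933] turn [0.0, 0.0, -0.0] rows>=3.4
xyz [0.001, -0.0, 0.284] turn [0.0, 0.0, -0.0] rows>=1.0
```

Emit:
step_arm(targets=[{"xyz": [-0.01,-0.15,0],"turn": [0,0,0],"grip": 0.8},{"xyz": [-0.015,-0.35,0],"turn": [0,0,0],"grip": 0.8},{"xyz": [-0.023,-0.558,0],"turn": [0,0,0],"grip": 0.8},{"xyz": [-0.03,-0.76,0],"turn": [0,0,0],"grip": 0.8},{"xyz": [-0.04,-0.93,0],"turn": [0,0,0],"grip": 0.8},{"xyz": [-0.046,-1.0,0],"turn": [0,0,0],"grip": 0.8},{"xyz": [-0.046,-1.0,0],"turn": [0,0,0],"grip": 0.8},{"xyz": [-0.046,-1.0,0],"turn": [0,0,0],"grip": 0.8}])

```text
clock: 11.4
tcp_pos: [0.5316, 0.2083, 0.2695]
ee_rot: [0.999, 0.041, -0.0, 0.0]
ft_force: [-0.5, -1.2, -1.8]
finger_gap: 0.0551
grasp_force: 64.6
```

Emit:
step_arm(targets=[{"xyz": [0,-0.115,0.15],"turn": [0,0,0],"grip": 0.8},{"xyz": [0,-0.115,0.35],"turn": [0,0,0],"grip": 0.8},{"xyz": [0,-0.115,0.55],"turn": [0,0,0],"grip": 0.8},{"xyz": [0,-0.115,0.7],"turn": [0,0,0],"grip": 0.8},{"xyz": [0,-0.115,0.85],"turn": [0,0,0],"grip": 0.8},{"xyz": [0,-0.115,0.93],"turn": [0,0,0],"grip": 0.8},{"xyz": [0,-0.115,0.93],"turn": [0,0,0],"grip": 0.8},{"xyz": [0,-0.115,0.93],"turn": [0,0,0],"grip": 0.8},{"xyz": [0,-0.115,0.93],"turn": [0,0,0],"grip": 0.8}])

```text
clock: 12.15
tcp_pos: [0.5309, 0.2258, 0.1312]
ee_rot: [0.999, 0.04, 0.001, -0.0]
ft_force: [-0.1, 0.2, -2.7]
finger_gap: 0.0551
grasp_force: 64.6
```

```bash
python3 - <<'E'
from h import *
from rig import robot,capture,nets
from plan import *
q=(.5205,.224,.08)
s=robot.observe();Rt=R.from_quat(s["ee_rot"])
F=R.from_euler("x",np.pi)
tiles=[]
for n in("scene","side","wrist"):
    p=capture(n);V=world2cam(p,s)
    S=4;im=cv2.resize(np.ascontiguousarray(p["frame"][:,:,::-1]),None,fx=S,fy=S,interpolation=cv2.INTER_CUBIC)
    L=lambda P,c:cv2.polylines(im,[((proj(p,V,P)+.5)*S).round().astype(np.int32)],True,c,1)
    for m in FL[:2]:
        P=Rt.apply(F.apply(m-[.0097,0,0])+[0,0,.0055])+s["tcp_pos"]
        L(P[cv2.convexHull((proj(p,V,P)*64).astype(np.float32),returnPoints=False)[:,0]],(0,0,255))
    D=lambda pts,c:L(place(np.array(pts)/1000.,*q,0),c)
    for sx in(-1,1):
        for sy in(-1,1):D([[sx*33,sy*36,80],[sx*51,sy*36,80],[sx*51,sy*36,92],[sx*33,sy*36,92]],(0,255,0))
        D([[sx*58,-20,92],[sx*58,20,92]],(255,255,0))
    e=(proj(p,V,place(np.array([[0.02,0,.11]]),*q,0))[0]*S).astype(int)
    h=500 if n=="wrist" else 240
    x0=max(0,e[0]-h);y0=max(0,e[1]-h)
    t=im[y0:y0+2*h,x0:x0+2*h];tiles.append(cv2.resize(t,(266,266)if n=="wrist" else (266,266)))
cv2.imwrite("pics/pre.png",cv2.resize(np.hstack(tiles),(798,266)))
chain(now(),[pose(.5302,.2248,.0875,.08)])
E
```

```text
xyz [-0.004, 0.013, 0.293] turn [-0.0, -0.001, 0.001] rows>=1.1
```

View pics/pre.png

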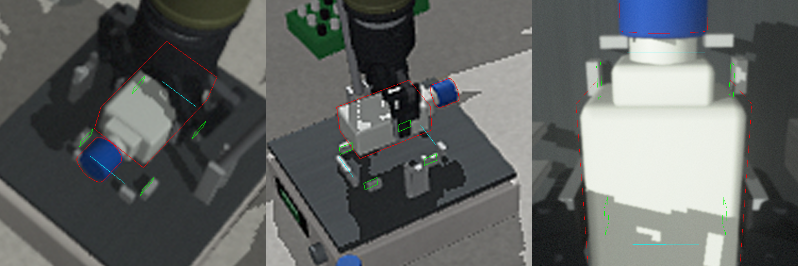

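The flask model (red) matches the held flask in all three tiles, and the real stops lie evenly on both sides. Lowering now.

Emit:
step_arm(targets=[{"xyz": [-0.004,0.008,0.1],"turn": [0,0,0],"grip": 0.8},{"xyz": [-0.004,0.008,0.18],"turn": [0,0,0],"grip": 0.8},{"xyz": [-0.004,0.008,0.24],"turn": [0,0,0],"grip": 0.8},{"xyz": [-0.004,0.008,0.28],"turn": [0,0,0],"grip": 0.8},{"xyz": [-0.004,0.008,0.293],"turn": [0,0,0],"grip": 0.8},{"xyz": [-0.004,0.008,0.293],"turn": [0,0,0],"grip": 0.8},{"xyz": [-0.004,0.008,0.293],"turn": [0,0,0],"grip": 0.8},{"xyz": [-0.004,0.008,0.293],"turn": [0,0,0],"grip": 0.8}])

```text
clock: 12.97
tcp_pos: [0.5296, 0.226, 0.0868]
ee_rot: [0.999, 0.041, 0.0, -0.0]
ft_force: [0.3, -0.1, -1.3]
finger_gap: 0.0552
grasp_force: 64.8
```

Emit:
step_arm(targets=[{"xyz": [0,0,0.006],"turn": [0,0,0],"grip": 0.8},{"xyz": [0,0,0.012],"turn": [0,0,0],"grip": 0.8},{"xyz": [0,0,0.012],"turn": [0,0,0],"grip": 0.8},{"xyz": [0,0,0.012],"turn": [0,0,0],"grip": 0.8}])

```text
clock: 13.3
tcp_pos: [0.5296, 0.2259, 0.0855]
ee_rot: [0.999, 0.041, 0.0, -0.0]
ft_force: [-1.4, 0.2, 5.4]
finger_gap: 0.0552
grasp_force: 65.4
```

Emit:
step_arm(targets=[{"xyz": [0,0,0.006],"turn": [0,0,0],"grip": 0.8},{"xyz": [0,0,0.006],"turn": [0,0,0],"grip": 0.8},{"xyz": [0,0,0.006],"turn": [0,0,0],"grip": 0.2},{"xyz": [0,0,0.006],"turn": [0,0,0],"grip": 0.0},{"xyz": [0,0,0.006],"turn": [0,0,0],"grip": 0.0},{"xyz": [0,0,0.006],"turn": [0,0,0],"grip": 0.0},{"xyz": [0,0,0.006],"turn": [0,0,0],"grip": 0.0},{"xyz": [0,0,0.006],"turn": [0,0,0],"grip": 0.0}], force=20)

```text
clock: 13.97
tcp_pos: [0.5292, 0.2243, 0.0831]
ee_rot: [0.999, 0.041, -0.001, 0.001]
ft_force: [-0.9, -4.4, 1.0]
finger_gap: 0.0852
grasp_force: 0.5
```

Emit:
step_arm(targets=[{"xyz": [0,0,-0.1],"turn": [0,0,0],"grip": 0.0},{"xyz": [0,0,-0.3],"turn": [0,0,0],"grip": 0.0},{"xyz": [0,0,-0.5],"turn": [0,0,0],"grip": 0.0},{"xyz": [0,0,-0.7],"turn": [0,0,0],"grip": 0.0},{"xyz": [0,0,-0.9],"turn": [0,0,0],"grip": 0.0},{"xyz": [0,0,-1],"turn": [0,0,0],"grip": 0.0},{"xyz": [0,0,-1],"turn": [0,0,0],"grip": 0.0},{"xyz": [0,0,-1],"turn": [0,0,0],"grip": 0.0}])

```text
clock: 14.63
tcp_pos: [0.5296, 0.2265, 0.2342]
ee_rot: [0.999, 0.041, 0.001, -0.001]
ft_force: [0.4, 0.3, -0.1]
finger_gap: 0.0852
grasp_force: 0.0
```

```bash
python3 - <<'E'
from h import *
from rig import robot,capture,nets
q=(.5205,.224,.08);Q=R.from_euler("z",q[2])
s=robot.observe();print(s["clock"],s["tcp_pos"],s["joint_positions"].round(2))
vs=[]
for n in("scene","side","wrist"):
    p=capture(n);V=world2cam(p,s);e=proj(p,V,[q[0]+.01,q[1],.1])[0]
    c=[r for r in nets.outline_of("flask",p) if np.hypot(*(np.array(r["point"])-e))<(60 if n=="wrist" else 25)]
    if c:
        v=(p,V,c[0]["pixels"].astype(float));vs.append(v);r=fit(FL,.08,[v],q);d=Q.inv().apply([r[0][0]-q[0],r[0][1]-q[1],0]);print(n,c[0]["score"],c[0]["pixels"].sum(),"in bay",d[:2].round(4),r[0][2].round(3)-q[2],round(r[1],3))
    if n!="wrist":
        print(n,"grip",[(np.round(r["point"],1),round(r["score"],2)) for r in nets.recognise("hold_bar_grip",p)],[(np.round(r["point"],1),round(r["score"],2)) for r in nets.recognise("hold_bar",p)])
E
```

```text
14.6333 [0.52962593 0.22647592 0.23421077] [-0.19  0.44 -0.38  1.63  0.18  1.11 -2.11]
scene 0.96 1649 in bay [-0.0023  0.0017] 0.021999999999999992 0.094
scene grip [(array([460.2, 269.3]), 0.92)] [(array([462.1, 270.8]), 0.92), (array([394.9, 285.5]), 0.72)]
side grip [(array([209.1,  76.3]), 0.55)] [(array([211.4,  79.8]), 0.56)]
wrist 0.79 10205 in bay [-0.0006  0.0028] 0.0040000000000000036 0.077
```

The flask lies flat within 3 mm of the bay centre, released. The bar tip pixels give a ≈ 1.7 rad. Next: rise, go over the grip and pinch it.

```bash
cat > bar.py <<'E'
from plan import *
Q=np.array([.5205,.224]);Y=.08
def bp(a,dz=-.021,up=0,yaw=Y):
    l=np.array([-.038,.078-.166*np.cos(a)]);c,s=np.cos(Y),np.sin(Y)
    return pose(Q[0]+c*l[0]-s*l[1],Q[1]+s*l[0]+c*l[1],.132+.166*np.sin(a)+dz+up,yaw)
E
python3 -c "
from bar import *
p,r=now()
e=chain((p,r),[pose(p[0],p[1],.375,Y),bp(1.7,up=.1),bp(1.7)]);print(e[0])"
```

```text
xyz [-0.001, -0.0, -0.946] turn [-0.0, 0.0, 0.001] rows>=3.4
xyz [-0.312, -0.656, -0.004] turn [-0.0, 0.0, -0.0] rows>=2.6
xyz [0.0, -0.0, 0.667] turn [-0.0, 0.0, -0.0] rows>=2.4
[0.47464435 0.3199912  0.27561175]
```

Emit:
step_arm(targets=[{"xyz": [0,0,-0.25],"turn": [0,0,0],"grip": 0},{"xyz": [0,0,-0.5],"turn": [0,0,0],"grip": 0},{"xyz": [0,0,-0.75],"turn": [0,0,0],"grip": 0},{"xyz": [0,0,-0.946],"turn": [0,0,0],"grip": 0},{"xyz": [0,0,-0.946],"turn": [0,0,0],"grip": 0},{"xyz": [0,0,-0.946],"turn": [0,0,0],"grip": 0}])

```text
clock: 15.63
tcp_pos: [0.5298, 0.2261, 0.3772]
ee_rot: [0.999, 0.041, 0.002, -0.001]
ft_force: [-0.8, -0.1, -0.7]
finger_gap: 0.0854
grasp_force: 0.0
```

Emit:
step_arm(targets=[{"xyz": [-0.1,-0.2,0],"turn": [0,0,0],"grip": 0},{"xyz": [-0.2,-0.4,0],"turn": [0,0,0],"grip": 0},{"xyz": [-0.312,-0.656,0],"turn": [0,0,0],"grip": 0},{"xyz": [-0.312,-0.656,0],"turn": [0,0,0],"grip": 0},{"xyz": [-0.312,-0.656,0],"turn": [0,0,0],"grip": 0},{"xyz": [-0.312,-0.656,0],"turn": [0,0,0],"grip": 0}])

```text
clock: 16.13
tcp_pos: [0.4745, 0.3194, 0.3743]
ee_rot: [0.999, 0.042, -0.001, 0.001]
ft_force: [0.5, -0.0, -0.1]
finger_gap: 0.0852
grasp_force: 0.0
```

```bash
python3 - <<'E'
from h import *
from bar import *
from rig import robot,capture,nets
s=robot.observe();p=capture("wrist");V=world2cam(p,s);print(s["tcp_pos"],s["joint_positions"].round(2))
print(nets.recognise("hold_bar_grip",p))
for a in(1.6,1.7,1.8):
    y=.078-.166*np.cos(a);z=.132+.166*np.sin(a)
    print(a,proj(p,V,place(np.array([[-.06,y,z],[-.038,y,z],[0,y,z],[0,.078,.132]]),*Q,Y,0)).round().tolist())
o=nets.outline_of("hold_bar",p);print([(r["score"],r["point"],np.argwhere(r["pixels"]).min(0),np.argwhere(r["pixels"]).max(0)) for r in o[:2]])
cv2.imwrite("pics/w4.png",p["frame"][:,:,::-1]);chain(now(),[bp(1.7)])
E
```

```text
[0.47451128 0.31939994 0.37425951] [-0.36  0.36 -0.43  1.37  0.15  1.45 -2.27]
[{'point': [265.6, 195.1], 'score': 0.68}]
1.6 [[294.0, 250.0], [295.0, 221.0], [296.0, 166.0], [290.0, 145.0]]
1.7 [[271.0, 249.0], [271.0, 220.0], [271.0, 166.0], [290.0, 145.0]]
1.8 [[249.0, 248.0], [248.0, 219.0], [247.0, 165.0], [290.0, 145.0]]
[(0.97, [265.7, 192.9], array([139, 252]), array([256, 295]))]
xyz [-0.004, -0.012, 0.661] turn [0.0, 0.0, 0.0] rows>=2.4
```

View pics/w4.png

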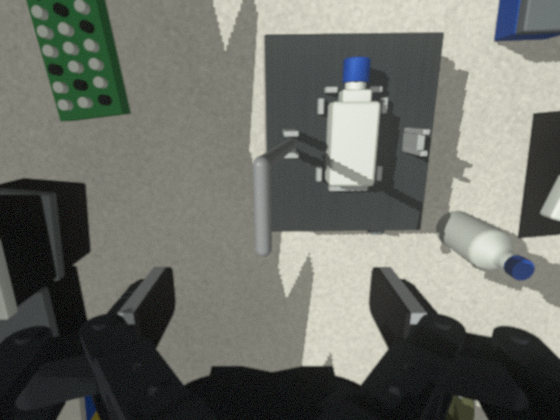

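The wrist view shows the bar's grip rod at column ~262, rows 160–255, so a ≈ 1.74. The flask sits centred in the bay at (353,145), cap away from the panel. Now the pinch.

```bash
python3 -c "
from bar import *
chain(now(),[bp(1.74)])
def seg(l):
    for a in l[1:]: print(round(a,2),(np.array([np.cos(a)-np.cos(l[0]),np.sin(l[0])-np.sin(a)])*.166/.15).round(3).tolist())
    print()
seg(np.linspace(1.74,1.14,7));seg(np.linspace(1.14,.54,7));seg(np.linspace(.54,0,7))
"
```

```text
xyz [-0.004, -0.056, 0.668] turn [0.0, 0.0, 0.0] rows>=2.4
1.64 [0.11, -0.013]
1.54 [0.22, -0.015]
1.44 [0.331, -0.006]
1.34 [0.44, 0.014]
1.24 [0.546, 0.044]
1.14 [0.648, 0.085]

1.04 [0.098, 0.051]
0.94 [0.191, 0.112]
0.84 [0.277, 0.181]
0.74 [0.355, 0.259]
0.64 [0.426, 0.345]
0.54 [0.487, 0.437]

0.45 [0.047, 0.088]
0.36 [0.087, 0.179]
0.27 [0.117, 0.274]
0.18 [0.14, 0.371]
0.09 [0.153, 0.47]
0.0 [0.157, 0.569]
```

Emit:
step_arm(targets=[{"xyz": [-0.004,-0.056,0.2],"turn": [0,0,0],"grip": 0},{"xyz": [-0.004,-0.056,0.4],"turn": [0,0,0],"grip": 0},{"xyz": [-0.004,-0.056,0.6],"turn": [0,0,0],"grip": 0},{"xyz": [-0.004,-0.056,0.668],"turn": [0,0,0],"grip": 0},{"xyz": [-0.004,-0.056,0.668],"turn": [0,0,0],"grip": 0},{"xyz": [-0.004,-0.056,0.668],"turn": [0,0,0],"grip": 0}])

```text
clock: 16.78
tcp_pos: [0.4739, 0.3277, 0.2759]
ee_rot: [0.999, 0.041, -0.0, -0.0]
ft_force: [0.1, 0.3, 1.1]
finger_gap: 0.0855
grasp_force: 0.0
```

Emit:
step_arm(targets=[{"xyz": [0,0,0],"turn": [0,0,0],"grip": 0.4},{"xyz": [0,0,0],"turn": [0,0,0],"grip": 0.6},{"xyz": [0,0,0],"turn": [0,0,0],"grip": 0.8},{"xyz": [0,0,0],"turn": [0,0,0],"grip": 1},{"xyz": [0,0,0],"turn": [0,0,0],"grip": 1},{"xyz": [0,0,0],"turn": [0,0,0],"grip": 1},{"xyz": [0,0,0],"turn": [0,0,0],"grip": 1},{"xyz": [0,0,0],"turn": [0,0,0],"grip": 1}], force=20)

```text
clock: 17.45
tcp_pos: [0.4733, 0.3283, 0.2755]
ee_rot: [0.999, 0.041, -0.0, -0.0]
ft_force: [-0.4, 0.0, 2.2]
finger_gap: 0.0107
grasp_force: 19.6
```

Gripped, at a 10.7 mm opening. Swinging the bar.

Emit:
step_arm(targets=[{"xyz": [0,0.055,-0.007],"turn": [0,0,0],"grip": 1},{"xyz": [0,0.11,-0.013],"turn": [0,0,0],"grip": 1},{"xyz": [0,0.22,-0.015],"turn": [0,0,0],"grip": 1},{"xyz": [0,0.331,-0.006],"turn": [0,0,0],"grip": 1},{"xyz": [0,0.44,0.014],"turn": [0,0,0],"grip": 1},{"xyz": [0,0.546,0.044],"turn": [0,0,0],"grip": 1},{"xyz": [0,0.648,0.085],"turn": [0,0,0],"grip": 1},{"xyz": [0,0.648,0.085],"turn": [0,0,0],"grip": 1}])

```text
clock: 18.12
tcp_pos: [0.4824, 0.2266, 0.2617]
ee_rot: [0.999, 0.039, -0.0, 0.001]
ft_force: [4.4, -2.8, 2.5]
finger_gap: 0.0109
grasp_force: 20.7
```

Emit:
step_arm(targets=[{"xyz": [0,0.05,0.025],"turn": [0,0,0],"grip": 1},{"xyz": [0,0.098,0.051],"turn": [0,0,0],"grip": 1},{"xyz": [0,0.191,0.112],"turn": [0,0,0],"grip": 1},{"xyz": [0,0.277,0.181],"turn": [0,0,0],"grip": 1},{"xyz": [0,0.355,0.259],"turn": [0,0,0],"grip": 1},{"xyz": [0,0.426,0.345],"turn": [0,0,0],"grip": 1},{"xyz": [0,0.487,0.437],"turn": [0,0,0],"grip": 1},{"xyz": [0,0.487,0.437],"turn": [0,0,0],"grip": 1},{"xyz": [0,0.487,0.437],"turn": [0,0,0],"grip": 1}])

```text
clock: 18.87
tcp_pos: [0.4887, 0.1572, 0.1969]
ee_rot: [0.999, 0.04, 0.001, 0.0]
ft_force: [3.6, -3.9, 2.3]
finger_gap: 0.0109
grasp_force: 21.3
```

```bash
python3 -c "
from bar import *
p,r=now();c=r.apply([0,0,-.021])+p
l=np.array([[np.cos(Y),np.sin(Y)],[-np.sin(Y),np.cos(Y)]])@(c[:2]-Q);print(l,c[2]-.132,'a',np.arctan2(c[2]-.132,.078-l[1]),'rad',np.hypot(c[2]-.132,.078-l[1]))
chain((p,r),[bp(.36),bp(.18),bp(0)])"
```

```text
[-0.03703515 -0.06404607] 0.08585930301526815 a 0.5436828404233552 rad 0.16597863269502924
xyz [-0.007, 0.088, 0.183] turn [0.0, -0.0, 0.0] rows>=0.7
xyz [-0.0, 0.053, 0.191] turn [0.0, -0.0, 0.0] rows>=0.7
xyz [-0.0, 0.018, 0.199] turn [0.0, -0.0, 0.0] rows>=0.7
```

Forces are small and the radius agrees, so I'll finish the swing with a slight overdrive.

Emit:
step_arm(targets=[{"xyz": [-0.002,0.047,0.088],"turn": [0,0,0],"grip": 1},{"xyz": [-0.002,0.087,0.179],"turn": [0,0,0],"grip": 1},{"xyz": [-0.003,0.117,0.274],"turn": [0,0,0],"grip": 1},{"xyz": [-0.004,0.14,0.371],"turn": [0,0,0],"grip": 1},{"xyz": [-0.005,0.153,0.47],"turn": [0,0,0],"grip": 1},{"xyz": [-0.005,0.157,0.54],"turn": [0,0,0],"grip": 1},{"xyz": [-0.005,0.157,0.569],"turn": [0,0,0],"grip": 1},{"xyz": [-0.005,0.157,0.569],"turn": [0,0,0],"grip": 1},{"xyz": [-0.005,0.157,0.569],"turn": [0,0,0],"grip": 1}])

```text
clock: 19.62
tcp_pos: [0.4909, 0.1323, 0.1117]
ee_rot: [0.999, 0.04, 0.001, 0.001]
ft_force: [9.2, -10.5, -0.6]
finger_gap: 0.0113
grasp_force: 22.5
```

Emit:
step_arm(targets=[{"xyz": [0,0,0.01],"turn": [0,0,0],"grip": 1},{"xyz": [0,0,0.02],"turn": [0,0,0],"grip": 1},{"xyz": [0,0,0.02],"turn": [0,0,0],"grip": 1},{"xyz": [0,0,0.02],"turn": [0,0,0],"grip": 1}])

```text
clock: 19.95
tcp_pos: [0.491, 0.1322, 0.109]
ee_rot: [0.999, 0.04, 0.001, 0.001]
ft_force: [8.5, -9.5, -1.5]
finger_gap: 0.0117
grasp_force: 22.5
```

Emit:
step_arm(targets=[{"xyz": [0,0,0.013],"turn": [0,0,0],"grip": 1},{"xyz": [0,0,0.026],"turn": [0,0,0],"grip": 1},{"xyz": [0,0,0.026],"turn": [0,0,0],"grip": 1}])

```text
clock: 20.2
tcp_pos: [0.491, 0.1322, 0.1055]
ee_rot: [0.999, 0.04, 0.002, 0.002]
ft_force: [7.2, -10.0, 4.5]
finger_gap: 0.0111
grasp_force: 23.0
```

Emit:
step_arm(targets=[{"xyz": [0,0,0.013],"turn": [0,0,0],"grip": 1},{"xyz": [0,0,0.026],"turn": [0,0,0],"grip": 1},{"xyz": [0,0,0.026],"turn": [0,0,0],"grip": 1}])

```text
clock: 20.45
tcp_pos: [0.4913, 0.1322, 0.1032]
ee_rot: [0.999, 0.04, 0.002, 0.002]
ft_force: [2.9, -12.5, 21.1]
finger_gap: 0.0112
grasp_force: 25.0
```

The bar is against its stop (21 N). I'll open only partly to stay clear of the flask, then rise straight up.

Emit:
step_arm(targets=[{"xyz": [0,0,-0.01],"turn": [0,0,0],"grip": 0.65},{"xyz": [0,0,-0.01],"turn": [0,0,0],"grip": 0.65},{"xyz": [0,0,-0.01],"turn": [0,0,0],"grip": 0.65},{"xyz": [0,0,-0.01],"turn": [0,0,0],"grip": 0.65}])

```text
clock: 20.78
tcp_pos: [0.4879, 0.1356, 0.102]
ee_rot: [0.999, 0.042, -0.001, -0.0]
ft_force: [-0.2, 0.4, 0.4]
finger_gap: 0.0302
grasp_force: 0.0
```

Emit:
step_arm(targets=[{"xyz": [0,0,-0.1],"turn": [0,0,0],"grip": 0.65},{"xyz": [0,0,-0.3],"turn": [0,0,0],"grip": 0.65},{"xyz": [0,0,-0.5],"turn": [0,0,0],"grip": 0.65},{"xyz": [0,0,-0.7],"turn": [0,0,0],"grip": 0.65},{"xyz": [0,0,-0.9],"turn": [0,0,0],"grip": 0.65},{"xyz": [0,0,-1],"turn": [0,0,0],"grip": 0.65},{"xyz": [0,0,-1],"turn": [0,0,0],"grip": 0.65},{"xyz": [0,0,-1],"turn": [0,0,0],"grip": 0.65},{"xyz": [0,0,-1],"turn": [0,0,0],"grip": 0.65}])

```text
clock: 21.53
tcp_pos: [0.4877, 0.1349, 0.2511]
ee_rot: [0.999, 0.041, -0.001, 0.0]
ft_force: [-0.5, -0.1, 0.2]
finger_gap: 0.0297
grasp_force: 0.0
```

```bash
python3 - <<'E'
from h import *
from bar import Q,Y
from rig import robot,capture,nets
q=(*Q,Y);s=robot.observe();print(s["clock"],s["tcp_pos"])
for n in("scene","side","wrist"):
    p=capture(n);V=world2cam(p,s)
    g=nets.outline_of("hold_bar",p)
    for r in g[:2]:
        px=np.argwhere(r["pixels"])[:,::-1];print(n,"bar",round(r["score"],2),np.round(r["point"]),px.min(0),px.max(0))
    print(n,"grip net",[(np.round(r["point"]),round(r["score"],2)) for r in nets.recognise("hold_bar_grip",p)])
    for a in(0,.06,.12):
        y=.078-.166*np.cos(a);z=.132+.166*np.sin(a)
        print(a,proj(p,V,place(np.array([[-.06,y,z],[0,y,z],[0,.078,.132]]),*q,0)).round(1).tolist())
    for k,P in(("small_flask",(.459,-.142,.018)),("bottle",(.393,.0135,.08)),("tip_box",(.7295,-.0085,.03))):
        print("  ",k,proj(p,V,P)[0].round(),[np.round(r["point"]) for r in nets.recognise(k,p)][:2])
E
```

```text
21.5333 [0.48774368 0.13492763 0.25110939]
scene bar 0.85 [387. 266.] [362 232] [431 300]
scene grip net [(array([390., 272.]), 0.96)]
0 [[381.6, 232.8], [364.5, 248.9], [430.0, 298.1]]
0.06 [[382.4, 230.3], [365.3, 246.5], [430.0, 298.1]]
0.12 [[383.5, 227.9], [366.3, 244.1], [430.0, 298.1]]
   small_flask [300. 192.] [array([296., 196.])]
   bottle [363. 199.] [array([363., 204.]), array([386., 311.])]
   tip_box [251. 281.] [array([248., 282.])]
side bar 0.56 [238. 144.] [219 113] [250 159]
side grip net [(array([238., 143.]), 0.81)]
0 [[226.6, 158.6], [246.8, 150.4], [219.6, 114.3]]
0.06 [[226.2, 155.9], [246.5, 147.7], [219.6, 114.3]]
0.12 [[225.7, 153.0], [246.2, 144.8], [219.6, 114.3]]
   small_flask [268. 263.] []
   bottle [218. 212.] [array([217., 217.])]
   tip_box [336. 187.] [array([338., 186.]), array([235., 138.])]
wrist bar 0.96 [204. 155.] [ 57 145] [282 232]
wrist grip net [(array([205., 157.]), 0.94)]
0 [[274.2, 228.2], [274.5, 156.0], [63.3, 155.7]]
0.06 [[273.9, 232.3], [274.2, 157.5], [63.3, 155.7]]
0.12 [[272.9, 236.6], [273.1, 159.2], [63.3, 155.7]]
   small_flask [501. 221.] [array([508., 217.])]
   bottle [379. 287.] [array([372., 277.]), array([205., 126.])]
   tip_box [449. -64.] [array([431.,   6.])]
```

```bash
python3 - <<'E'
from h import *
from bar import Q,Y
from rig import robot,capture,nets,ticket
q=(*Q,Y);s=robot.observe();p=capture("wrist");V=world2cam(p,s);e=proj(p,V,[*Q,.1])[0];ok=False
for r in nets.outline_of("flask",p):
    if np.hypot(*(np.array(r["point"])-e))<80:
        M=cv2.morphologyEx(r["pixels"].astype(np.uint8),cv2.MORPH_CLOSE,np.ones((21,21)))
        f=fit(FL,.08,[(p,V,M.astype(float))],q);d=f[0]-q;print(d.round(4),round(f[1],3));ok=abs(d[:2]).max()<.01 and abs(d[2])<.12;break
if ok: print(ticket.sign_off())
E
```

```text
[-0.0019  0.0003  0.0169] 0.08
the job is handed in; nothing more can be done
None
```

I handed the job in at about 21.6 s of robot time. By camera, the large flask lies flat within about 2 mm of the bay centre, cap away from the panel, and the bar is fully down in its catch. It was held at about 40° for over a second and levelled before placing. The small flask, bottle and tip box were not moved. The verdict was not shown.

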